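# Make up two refill kits on the sorting bench

## Robot

A 7-joint arm with a two-finger parallel gripper is mounted at the origin on the work surface. World frame = base frame: x ahead of the robot, y to its left, z up, the work surface at z = 0. Lengths are in m, angles in rad, forces in N, time in s.
With the tool pointing down it reaches from about 0.425 to 0.825 m from the base axis. Payload 3.6 kg.
Tool frame: the origin (TCP) lies midway between the tips of the shut fingers; the grasp point (between the pads) lies 19 mm behind it; z points along the fingers, y is the line along which they close (so a half turn about z gives the same grasp; the last joint's range is limited). The gripper opens to 93 mm and grips with 3 to 60 N. Pads are 15 mm wide; open, the fingers measure 128 mm over their backs; the gripper's body (75 mm by 188 mm) begins 65 mm behind the grasp point.
Start: joints at [1.198, 0.615, -0.013, 1.423, 0.008, 1.103, -0.04], TCP at [0.22, -0.611, 0.219] pointing down, gripper open.
Joint ranges: [-3.12, 3.12], [-0.3, 2.06], [-1.34, 1.32], [0.26, 2.42], [-1.36, 4.5], [0.01, 1.98], [-2.84, 2.84]. Speed limits (rad/s): [2.79, 2.79, 3.14, 3.14, 3.14, 3.14, 3.14].

## Interface

Orientations are given as a rotation vector (axis times angle).
In Python, from plant import bot gives the robot as it stands.
- The arm moves only by the shell command python3 -m pendant 'ROWS'. ROWS is JSON, a list that holds one entry, the list of rows, each a list of 7 numbers: the shift along the tool's x, y, z normalised to -1 to 1, where 1 is 500 mm, then the turn, a rotation vector about the tool's x, y, z normalised to -1 to 1, where 1 is 4 degrees, then the opening, from -1 (shut) to 1 (fully open). A call has 1 to 5 rows; each row shifts and turns the commanded pose from where the row before left it, along the tool's axes as they then stand; what a row does not reach is not made up. A row lasts 1/12 s, in which the tool goes at most 41.7 mm and 7.16 degrees, less where a joint would pass 70% of its speed; a pose out of reach is approached as far as the arm can. A call with a number of a shift or a turn outside -1 to 1 is refused whole. A call with a gripper value outside its range is refused whole. The fingers move at their own pace and stop on an object; the grip force is fixed at half the most. Time passes only in rows, so rows that do not move let the fingers close. It gives the time, the measured TCP pose, the force, the opening and the grip force at its end, in the units of the state.
- bot.get_state(): the state, without advancing time (a new reading comes with each control period).
- bot.camera(name): name is "scene" or "top" or "wrist"; returns a dict with "color" (480x640x3 uint8, red, green, blue), "range_z" (480x640 float32, m along the optical axis (not along the pixel's ray), 0 where there is no reading), "fov_y" (degrees; the focal length in pixels is half the picture's height over the tangent of half this angle, whatever the lens; pixels are square), "cx", "cy" (the principal point, pixels), "pose" (4x4, takes a point from camera to world coordinates); the wrist camera has in their place "hand_eye" (4x4, takes a point from camera to tool coordinates, whose origin is the TCP and whose axes are the flange's). Camera axes: x right, y down, z forward; pixel columns grow to the right and rows downward; lengths in m; the calibration is good to about 2 mm. A picture is of the moment at which its call begins: read the wrist's pose just before it.
- bot.close_job(): hands the job in; it is judged then, once.
The state is a dict: "clock": time; "joint_positions": joint angles; "qvel": joint speeds; "effort": joint torques, N m; "ee_pos": TCP position; "ee_rot": TCP orientation; "wrist_force": force on the tool from outside, world axes, zero at the start; "wrist_torque": the same for the moment, N m; "finger_gap": opening from 0.0 (shut) to 1.0 (fully open); "gripper_force": force on a finger pad.
Only numpy, scipy, OpenCV 4.12 (cv2) and the standard library are available. Lean on these libraries where they do the work, as an engineer would, in place of code of your own. Each camera call takes 0.05 s, during which the arm holds its last target. There are 200 camera calls.

## Task

Make up the two refill kits: the large tray (three compartments) gets the large scoop, the white jug and the green bottle, and the small tray (two compartments) gets the small scoop and the lidded steel canister. Lay each scoop flat, open side up, along its tray's long scoop compartment, and stand each container upright on the tray floor in a compartment of its own; set things down rather than dropping them, and do not tip the containers over on the way. Leave the sharpener and the glass jar where they are.

Things in the scene. Friction and masses are not known exactly. Their poses are not given: they have to be found in the camera images.
- large_tray: Low plywood kit tray, THREE compartments, 216 (x) x 208 (y) mm outside, fixed; walls and dividers 8 mm thick, tops 26 mm high, floor 6 mm thick. Origin: centre of underside, z up. Long scoop compartment x -100..100, y -96..-12 mm; beside it two equal ones for upright containers, y -4..96, x -100..-4 and x 4..100 (centres x -52 and 52, y 46).
- small_tray: Low plywood kit tray, TWO compartments, 172 (x) x 188 (y) mm outside, fixed; walls and divider 8 mm thick, tops 26 mm high, floor 6 mm thick. Origin: centre of underside, z up. The narrower is for the scoop: x -78..78, y -86..-16 mm (centre y -51); the wider for an upright container: x -78..78, y -8..86 (centre y 39).
- large_scoop: The longer of two grey flat-bottomed plastic scoops, open side up: 172 mm long, 60 wide, 46 high, walls 3. Origin under its mid-length, on the underside; +x to the open mouth, -x to the handle, z up. Handle: level bar 20 mm wide, x -86 to -20 (bowl's back wall), underside 29 and top 45 mm above the scoop's underside. Centre of mass near x = +1: grip across the handle, close to the bowl.
- small_scoop: The shorter of two grey flat-bottomed plastic scoops, open side up: 130 mm long, 50 wide, 40 high, walls 3. Origin under its mid-length, on the underside; +x to the open mouth, -x to the handle, z up. Handle: level bar 18 mm wide, x -65 to -11 (bowl's back wall), underside 23 and top 39 mm above the scoop's underside. Centre of mass near x = +3: grip across the handle, close to the bowl.
- canister: Round lidded steel canister, 74 mm diameter, lid top at 98 mm; on the tight, fixed lid a dark steel knob 25 mm diameter from 105 to 121 mm high (lift it by this), on a 14 mm stem. About 0.3 kg. Origin: centre of its underside, z up the axis.
- jug: White HDPE jug, screw cap closed tight: round body 78 mm diameter, shoulder from 98 to 136 mm, white cap 37 mm diameter from 152 to 178 mm high (the top); small moulded handle loop between neck and shoulder towards -x, top at 136 mm, inside the body's outline. About 0.4 kg. Origin: centre of its underside, z up.
- bottle: Green glass bottle, corked: body 66 mm diameter up to 118 mm, straight neck 28 mm diameter from 160 to 204 mm, lip 32 mm diameter to 212, cork top at 222 mm. About 0.42 kg. Origin: centre of its underside, z up.
- sharpener: Not part of a kit: chrome hand crank sharpener body on a 66 x 56 mm foot, about 90 mm long and 110 mm high, crank towards +x. Loose, 0.6 kg. Origin: centre of its underside.
- glass_jar: Not part of a kit: clear glass jar with a flat wooden lid, 76 mm diameter, 112 mm high. Loose. Origin: centre of its underside.
Mind the look-alikes: they are no part of the job. Leave any pink look-alike of the sharpener alone.

How it is judged:
At the end, for the whole second after the job is handed in: Each scoop lies flat and open side up in its tray's scoop compartment; jug and bottle stand upright (0.1 rad) one in each square compartment, the canister in the small tray's wider one, all on the tray floor (5 mm), at rest; sharpener and jar within 25 mm of their start (x of large_scoop in the frame of large_tray between -0.02 and 0.02 m and y of large_scoop in the frame of large_tray between -0.07 and -0.038 m and angle between the x axis of large_scoop and the x axis of large_tray, either way round below 0.3 rad and z of large_scoop in the frame of large_tray between 0.003 and 0.011 m and angle between each of large_scoop, small_scoop, canister, jug, bottle, sharpener, glass_jar's own z axis and vertical below 0.1 rad and linear speed of each of large_scoop, small_scoop, canister, jug, bottle below 0.02 m/s and angular speed of each of large_scoop, small_scoop, canister, jug, bottle below 0.2 rad/s and x of small_scoop in the frame of small_tray between -0.018 and 0.018 m and y of small_scoop in the frame of small_tray between -0.065 and -0.037 m and angle between the x axis of small_scoop and the x axis of small_tray, either way round below 0.3 rad and z of small_scoop in the frame of small_tray between 0.003 and 0.011 m and x of canister in the frame of small_tray between -0.045 and 0.045 m and y of canister in the frame of small_tray between 0.024 and 0.054 m and z of canister in the frame of small_tray between 0.003 and 0.011 m and y of jug in the frame of large_tray between 0.031 and 0.061 m and z of jug in the frame of large_tray between 0.003 and 0.011 m and y of bottle in the frame of large_tray between 0.025 and 0.067 m and z of bottle in the frame of large_tray between 0.003 and 0.011 m and ((x of jug in the frame of large_tray between 0.03 and 0.074 m and x of bottle in the frame of large_tray between -0.074 and -0.03 m) or (x of jug in the frame of large_tray between -0.074 and -0.03 m and x of bottle in the frame of large_tray between 0.03 and 0.074 m)) and distance of each of sharpener, glass_jar from where it was at the start of the episode below 0.025 m); the robot touches nothing.
It fails at once if the canister, the jug or the bottle is tipped over (angle between any of canister, jug, bottle's own z axis and vertical above 0.8 rad).
It fails at once if the sharpener or the glass jar is pushed out of its place (more than 25 mm) or tipped over (distance of any of sharpener, glass_jar from where it was at the start of the episode above 0.025 m or angle between any of sharpener, glass_jar's own z axis and vertical above 0.5 rad).
It fails at once if a kit thing is dropped (falls freely more than about 25 mm) or thrown ((linear speed of canister above 0.7 m/s and contact force between canister and the fingers below 0.1 N) or (linear speed of jug above 0.7 m/s and contact force between jug and the fingers below 0.1 N) or (linear speed of bottle above 0.7 m/s and contact force between bottle and the fingers below 0.1 N) or (linear speed of large_scoop above 0.7 m/s and contact force between large_scoop and the fingers below 0.1 N) or (linear speed of small_scoop above 0.7 m/s and contact force between small_scoop and the fingers below 0.1 N)).
It also fails if it takes over 128 s, if anything falls off the work surface, if the arm or the gripper's body presses on something with over 40 N, if the wrist force passes 120 N, or if a joint passes its speed limit or range.

## Working session

There is one attempt and no reset: what is moved stays moved. The work goes in short steps, Python scripts to look and compute and a shell command to move; the robot and the scene stay as the last step left them, time stands still between calls to the robot, and variables do not carry over. Pictures are saved under pics/ and viewed, at most 14 in all, crops included, and the job is handed in when it is done.

```bash
ls; mkdir -p pics; python3 - <<'E'
from plant import bot
import cv2,numpy as np
s=bot.get_state();print({k:np.round(v,3) for k,v in s.items()})
for n in("scene","top"):
    c=bot.camera(n);cv2.imwrite(f"pics/{n}0.png",c["color"][:,:,::-1]);np.savez(f"{n}0.npz",**c)
    print(n,c["fov_y"],c["cx"],c["cy"],np.round(c["pose"],3).tolist())
E
```

```text
pics
{'clock': np.float64(0.0), 'joint_positions': array([ 1.198,  0.616, -0.013,  1.425,  0.008,  1.103, -0.04 ]), 'qvel': array([ 0.001, -0.001,  0.001, -0.001,  0.001,  0.001,  0.001]), 'effort': array([ 1.0000e-03, -4.5893e+01,  2.0900e-01, -1.6574e+01, -6.1000e-02,
        2.0000e-02,  0.0000e+00]), 'ee_pos': array([ 0.22 , -0.611,  0.218]), 'ee_rot': array([-3.092e+00, -5.400e-01,  1.000e-03]), 'wrist_force': array([ 0.803,  0.312, -0.075]), 'wrist_torque': array([-0.066,  0.046,  0.024]), 'gripper_force': np.float64(0.0), 'finger_gap': np.float64(1.0)}
scene 57.85290896083477 322.37936459603793 235.24635665405344 [[0.346, 0.734, -0.585, 1.119], [0.938, -0.258, 0.23, -0.241], [0.018, -0.628, -0.778, 0.786], [0.0, 0.0, 0.0, 1.0]]
top 50.62346843532239 326.6775837312127 234.4591909851706 [[-0.018, -0.986, 0.166, 0.383], [-1.0, 0.019, 0.0, 0.0], [-0.003, -0.166, -0.986, 0.947], [0.0, 0.0, 0.0, 1.0]]
```

View pics/top0.png

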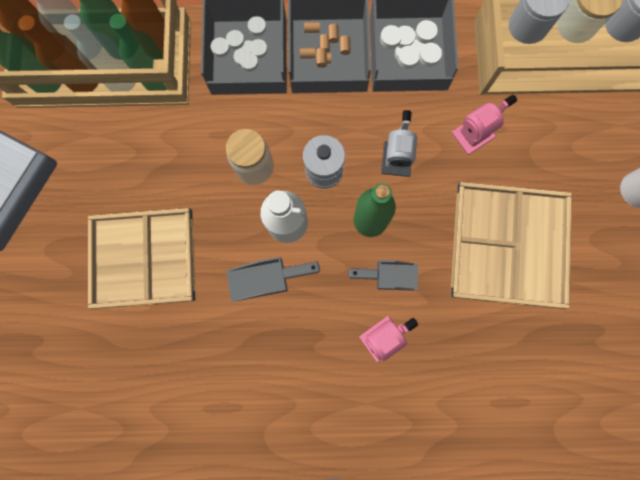

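View pics/scene0.png

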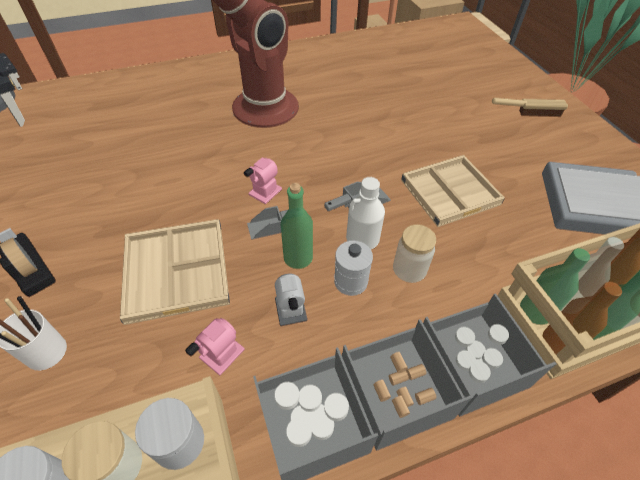

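Top view: small tray at left (corners ≈(88,213),(189,210),(192,300),(90,306)), large tray at right (≈(460,184),(571,192),(569,305),(454,297)). The large scoop is at (230–320, 280), the small scoop at (348–418, 275). Jug cap is near (280,202), bottle cork near (382,191), canister knob near (324,153). I'll enlarge both views.

```bash
python3 - <<'E'
import cv2
t=cv2.imread("pics/top0.png");s=cv2.imread("pics/scene0.png")
cv2.imwrite("pics/tc.png",cv2.resize(t[130:310,215:435],None,fx=3.3,fy=3.3,interpolation=cv2.INTER_CUBIC))
cv2.imwrite("pics/sc.png",cv2.resize(s[140:320,230:450],None,fx=3.3,fy=3.3,interpolation=cv2.INTER_CUBIC))
a=cv2.resize(t[170:320,75:205],None,fx=3,fy=3,interpolation=cv2.INTER_CUBIC);b=cv2.resize(t[170:320,445:580],None,fx=3,fy=3,interpolation=cv2.INTER_CUBIC)
cv2.imwrite("pics/trays.png",cv2.hconcat([a,b]))
E
```

```text
(no output)
```

View pics/tc.png

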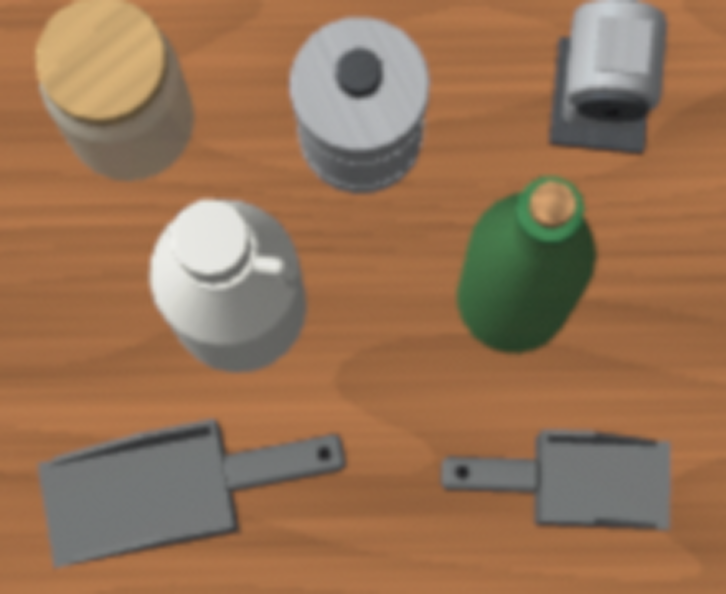

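View pics/sc.png

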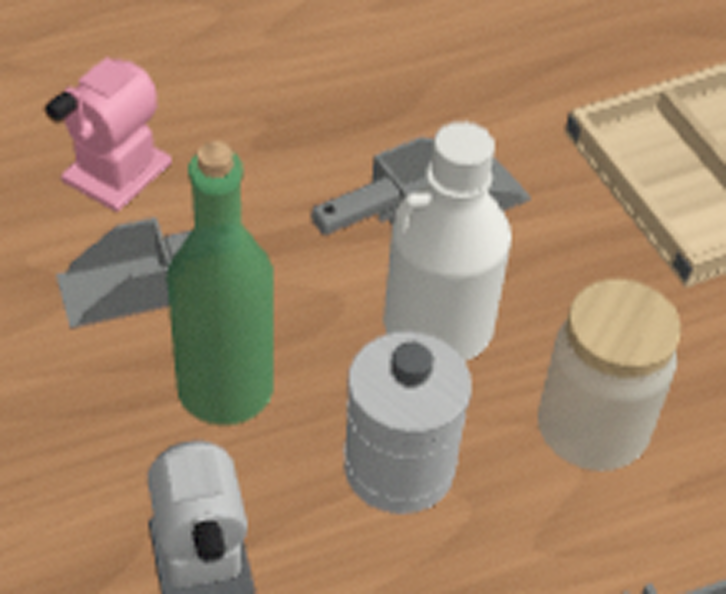

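View pics/trays.png

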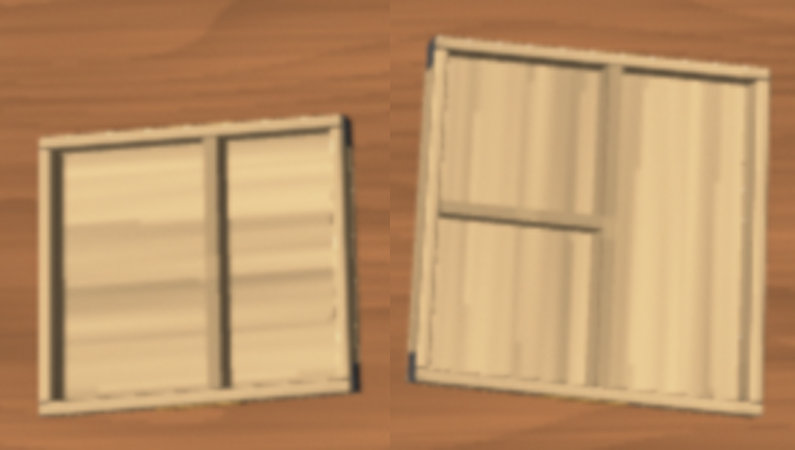

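Crops: jug cap top at top-crop (211,239) and scene-crop (464,145). Cork is at (552,202) / (215,153), knob at (360,69) / (412,357). Large handle hole is at (324,454) / (329,209), small handle hole at (462,472). Tray rims are read at their corners. Next I'll triangulate.

```bash
cat > h.py <<'E'
import numpy as np,cv2
def load(n): return dict(np.load(n+"0.npz"))
T=load("top");S=load("scene")
def ray(c,p):
    f=240/np.tan(np.radians(c["fov_y"]/2));d=c["pose"][:3,:3]@[(p[0]-c["cx"])/f,(p[1]-c["cy"])/f,1];return c["pose"][:3,3],d
def onz(c,p,z): o,d=ray(c,p);return o+d*(z-o[2])/d[2]
def tri(p,q):
    o,d=ray(T,p);o2,e=ray(S,q);A=np.c_[d,-e];t=np.linalg.lstsq(A,o2-o,rcond=None)[0];a,b=o+d*t[0],o2+e*t[1];return (a+b)/2,np.linalg.norm(a-b)
def dep(c,p,r=0):
    o,d=ray(c,p);x,y=int(round(p[0])),int(round(p[1]));z=np.median(c["range_z"][y-1:y+2,x-1:x+2]);return o+d*z
def tc(X,Y,k=3.3,ox=215,oy=130): return ((X+.5)/k-.5+ox,(Y+.5)/k-.5+oy)
def sc(X,Y): return tc(X,Y,3.3,230,140)
E
python3 - <<'E'
from h import *
np.set_printoptions(precision=4,suppress=True)
for n,a,b in[("jug",(211,239),(464,145)),("cork",(552,202),(215,153)),("knob",(360,69),(412,357)),("Lhole",(324,454),(329,209)),("jar",(100,58),(625,325))]:
    print(n,*tri(tc(*a),sc(*b)),"depth",dep(T,tc(*a)),dep(S,sc(*b)))
for n,pts in {"L":[(341,452),(227,470),(324,454),(216,425),(237,528),(42,465),(56,565)],"S":[(445,473),(538,474),(462,472),(540,432),(537,524),(668,443),(668,527)]}.items():
    for p in pts: print(n,p,dep(T,tc(*p)),onz(T,tc(*p),.045 if n=="L" else .039))
for n,pts,ox in[("small",[(40,142),(345,118),(355,390),(40,410)],75),("large",[(434,40),(768,70),(760,410),(414,378)],315)]:
    P=np.array([onz(T,tc(*p,3,ox,170),.026) for p in pts])[:,:2]
    if n=="x":0
    print(n,P.tolist(),"c",P.mean(0),"dims",[np.linalg.norm(P[i]-P[i-1]) for i in range(4)])
    e=(P[0]+P[3]-P[1]-P[2]);f=P[0]+P[1]-P[2]-P[3]
    print("yaw from y",np.degrees(np.arctan2(-e[0],e[1])),"from x",np.degrees(np.arctan2(f[1],f[0])))
# tray heights by depth: rim & floor
for nm,c in(("top",T),("scene",S)):
    f=240/np.tan(np.radians(c["fov_y"]/2));v,u=np.mgrid[:480,:640];z=c["range_z"]
    W=np.stack([(u-c["cx"])/f*z,(v-c["cy"])/f*z,z],-1)@c["pose"][:3,:3].T+c["pose"][:3,3];W[z==0]=np.nan
    np.save(nm+"W.npy",W)
    for n,cx,cy in(("small",.47,.30),("large",.47,-.27),("bare",.35,.0)):
        m=(abs(W[...,0]-cx)<.06)&(abs(W[...,1]-cy)<.09);h=W[m][:,2];print(nm,n,np.percentile(h,[5,30,50,95,99]))
E
```

```text
jug [0.5659 0.0754 0.1749] 0.0018629548791989038 depth [0.5652 0.0744 0.1764] [0.5702 0.074  0.1794]
cork [ 0.5685 -0.0819  0.2217] 4.873372901601247e-05 depth [ 0.569  -0.0821  0.2198] [ 0.5689 -0.082   0.2221]
knob [0.6673 0.0033 0.1194] 0.0009933419198824014 depth [0.6669 0.0028 0.12  ] [0.6693 0.0027 0.1222]
Lhole [0.4762 0.0265 0.0451] 0.0005666995044902951 depth [0.4763 0.0263 0.0434] [0.4771 0.0265 0.0461]
jar [0.6801 0.1394 0.1077] 0.0012053379062710475 depth [0.679  0.1385 0.1099] [0.6832 0.1374 0.1123]
L (341, 452) [0.4773 0.0171 0.0427] [0.477  0.0171 0.045 ]
L (227, 470) [0.4687 0.0789 0.0427] [0.4684 0.0787 0.045 ]
L (324, 454) [0.4763 0.0263 0.0434] [0.4761 0.0263 0.045 ]
L (216, 425) [0.4934 0.0849 0.0413] [0.493  0.0846 0.045 ]
L (237, 528) [0.4397 0.0769 0.0027] [0.4372 0.0735 0.045 ]
L (42, 465) [0.4773 0.1871 0.002 ] [0.473  0.1786 0.045 ]
L (56, 565) [0.4211 0.1788 0.0005] [0.4193 0.1704 0.045 ]
S (445, 473) [ 0.4653 -0.0391  0.0372] [ 0.4652 -0.0391  0.039 ]
S (538, 474) [ 0.464  -0.0899  0.0351] [ 0.4637 -0.0895  0.039 ]
S (462, 472) [ 0.4656 -0.0483  0.0385] [ 
[... 678 characters left out ...]
6309488478108546, -0.24933339290087247], [0.6077421409755124, -0.4552649112642041], [0.3991104313299739, -0.42995086544326433], [0.4219501223066394, -0.22438389200395456]] c [ 0.5149 -0.3397] dims [np.float64(0.21048264740208772), np.float64(0.2072349910067523), np.float64(0.21016182142683504), np.float64(0.20683189321985007)]
yaw from y -6.384797680954401 from x -6.862774567082695
top small [-0.0031  0.0019  0.0041  0.0247  0.0265]
top large [-0.0032  0.0012  0.0041  0.0253  0.0268]
top bare [-0.0042 -0.0022 -0.0013  0.08    0.093 ]
scene small [-0.0007  0.0052  0.007   0.0269  0.0287]
scene large [-0.0008  0.0045  0.0065  0.0269  0.0283]
scene bare [-0.0018  0.      0.001   0.083   0.0955]
```

```bash
cat > fit.py <<'E'
from h import *
from scipy.optimize import minimize
np.set_printoptions(precision=4,suppress=True)
def sd(p,b): # signed dist to box (x0,x1,y0,y1)
    d=np.stack([b[0]-p[:,0],p[:,0]-b[1],b[2]-p[:,1],p[:,1]-b[3]]);return np.maximum(d.max(0),0)
SM=[(-86,86,-94,-86),(-86,86,86,94),(-86,-78,-94,94),(78,86,-94,94),(-78,78,-16,-8)]
LG=[(-108,108,-104,-96),(-108,108,96,104),(-108,-100,-104,104),(100,108,-104,104),(-100,100,-12,-4),(-4,4,-4,96)]
def fit(P,B,x0):
    def cost(q,full=0):
        c,s=np.cos(q[2]/100),np.sin(q[2]/100);p=(P*1000-q[:2]);p=np.c_[c*p[:,0]+s*p[:,1],-s*p[:,0]+c*p[:,1]]
        d=np.min([sd(p,b) for b in B],0);return np.mean(np.minimum(d,10)**2)
    r=minimize(cost,x0,method="Nelder-Mead",options=dict(initial_simplex=[x0,np.add(x0,[8,0,0]),np.add(x0,[0,8,0]),np.add(x0,[0,0,5])]));return r.x[:2],np.degrees(r.x[2]/100),r.fun
if __name__=="__main__":
    for nm in("top","scene"):
        W=np.load(nm+"W.npy").reshape(-1,3);off=-.0015 if nm=="top" else .001
        for n,B,x0 in(("small",SM,[502,343,5.5]),("large",LG,[515,-340,-11.5])):
            m=(abs(W[:,0]-x0[0]/1e3)<.13)&(abs(W[:,1]-x0[1]/1e3)<.125)&(abs(W[:,2]-off-.026)<.004)
            print(nm,n,m.sum(),*fit(W[m][:,:2],B,x0))
        def reg(x0,x1,y0,y1,z0):
            m=(W[:,0]>x0)&(W[:,0]<x1)&(W[:,1]>y0)&(W[:,1]<y1)&(W[:,2]>z0);Q=W[m];return np.r_[Q.min(0),Q.max(0)] if len(Q) else 0
        print("pink",reg(.3,.42,-.18,0,.03),reg(.3,.42,-.18,0,.085))
        for n,a in dict(jug=(.53,.61,.03,.12,.168),cork=(.54,.6,-.12,-.05,.215),knob=(.64,.7,-.03,.04,.112),canlid=(.62,.72,-.05,.05,.09)).items(): print(n,reg(*a))
E
python3 fit.py
```

```text
top small 2108 [502.7355 345.4079] 3.4153733818695446 0.01831543883059538
top large 2795 [ 514.7602 -341.0328] -6.9323443639455995 0.018082860231724774
pink [ 0.3152 -0.1443  0.0499  0.3836 -0.0617  0.1118] [ 0.3209 -0.1443  0.085   0.3836 -0.0666  0.1118]
jug [0.5481 0.0572 0.168  0.5838 0.0928 0.1803]
cork [ 0.5588 -0.0913  0.2158  0.5781 -0.0731  0.2239]
knob [ 0.6549 -0.0079  0.1126  0.6792  0.0145  0.1228]
canlid [ 0.6304 -0.0325  0.09    0.7041  0.0394  0.1228]
scene small 949 [504.8976 344.9902] 3.607529553786399 0.13024198081318591
scene large 1829 [ 516.9239 -341.5015] -6.905511432203739 0.04414279845848402
pink [ 0.3271 -0.1451  0.0301  0.3864 -0.0608  0.1117] [ 0.3271 -0.1451  0.0851  0.3864 -0.0663  0.1117]
jug [0.5484 0.0566 0.1682 0.5879 0.092  0.181 ]
cork [ 0.5594 -0.0924  0.2151  0.5803 -0.0734  0.2251]
knob [ 0.6569 -0.0086  0.1124  0.6822  0.0162  0.1249]
canlid [ 0.632  -0.0339  0.0901  0.7067  0.0402  0.1249]
```

```bash
python3 -m pendant '[[[0,0,-0.08,0,0,1,1],[0,0,-0.08,0,0,1,1],[0,0,-0.08,0,0,1,1],[0,0,-0.08,0,0,1,1],[0,0,0,0,0,0.95,1]]]'
```

```text
clock: 0.52
ee_pos: [0.2213, -0.6143, 0.388]
ee_rot: [3.126, -0.005, 0.01]
wrist_force: [0.0, 0.5, 1.1]
finger_gap: 0.999
gripper_force: 0.0
```

```bash
python3 -m pendant '[[[0.034,-0.069,0.012,0,0,0,1],[0.034,-0.069,0.012,0,0,0,1],[0.034,-0.069,0.012,0,0,0,1],[0.034,-0.069,0.012,0,0,0,1],[0.034,-0.069,0.012,0,0,0,1]]]' | head -3
python3 -m pendant '[[[0.034,-0.069,0.012,0,0,0,1],[0.034,-0.069,0.012,0,0,0,1],[0.034,-0.069,0.012,0,0,0,1],[0.034,-0.069,0.012,0,0,0,1],[0.034,-0.069,0.012,0,0,0,1]]]' | head -3
python3 -m pendant '[[[0.034,-0.069,0.012,0,0,0,1],[0.034,-0.069,0.012,0,0,0,1],[0.034,-0.069,0.012,0,0,0,1],[0.034,-0.069,0.012,0,0,0,1],[0.034,-0.069,0.012,0,0,0,1]]]' | head -3
```

```text
clock: 0.93
ee_pos: [0.3056, -0.4369, 0.3479]
ee_rot: [-3.141, -0.0, 0.001]
clock: 1.35
ee_pos: [0.3904, -0.2645, 0.3182]
ee_rot: [-3.141, -0.0, 0.001]
clock: 1.77
ee_pos: [0.4753, -0.0921, 0.2882]
ee_rot: [-3.142, -0.0, 0.001]
```

```bash
python3 -m pendant '[[[0.0365,-0.0667,0,0,0,0,1],[0.0365,-0.0667,0,0,0,0,1],[0.0365,-0.0667,0,0,0,0,1],[0.0365,-0.0667,0,0,0,0,1],[0.0365,-0.0667,0,0,0,0,1]]]' | head -3
python3 -m pendant '[[[0,0,0,0,0,0,1],[0,0,0,0,0,0,1]]]' | head -3
python3 - <<'E'
from plant import bot
import cv2,numpy as np
from scipy.spatial.transform import Rotation as R
s=bot.get_state();c=bot.camera("wrist");cv2.imwrite("pics/w1.png",c["color"][:,:,::-1])
M=np.eye(4);M[:3,:3]=R.from_rotvec(s["ee_rot"]).as_matrix();M[:3,3]=s["ee_pos"];c["pose"]=M@c["hand_eye"]
f=240/np.tan(np.radians(c["fov_y"]/2));v,u=np.mgrid[:480,:640];z=c["range_z"]
W=(np.stack([(u-c["cx"])/f*z,(v-c["cy"])/f*z,z],-1)@c["pose"][:3,:3].T+c["pose"][:3,3])[z>0]
m=(W[:,2]>.165)&(W[:,2]<.19)&(np.hypot(W[:,0]-.567,W[:,1]-.075)<.05);print(m.sum(),W[m].min(0),W[m].max(0),s["ee_pos"])
E
```

```text
clock: 2.18
ee_pos: [0.5667, 0.0744, 0.2882]
ee_rot: [3.141, 0.0, -0.002]
clock: 2.35
ee_pos: [0.5662, 0.0757, 0.2876]
ee_rot: [-3.141, -0.009, 0.003]
2049 [0.54912795 0.0562681  0.16500134] [0.58535681 0.09251048 0.17915783] [0.56622806 0.0756806  0.28761004]
```

```bash
python3 -m pendant '[[[0.002,0.002,0.07,0,0,0,1],[0,0,0.07,0,0,0,1],[0,0,0.07,0,0,0,1],[0,0,0.045,0,0,0,1],[0,0,0.025,0,0,0,1]]]'
python3 -m pendant '[[[0,0,0,0,0,0,1],[0,0,0,0,0,0,-1],[0,0,0,0,0,0,-1],[0,0,0,0,0,0,-1],[0,0,0,0,0,0,-1]]]'
python3 -m pendant '[[[0,0,0,0,0,0,-1],[0,0,0,0,0,0,-1],[0,0,0,0,0,0,-1]]]'
```

```text
clock: 2.82
ee_pos: [0.5646, 0.0684, 0.1454]
ee_rot: [3.139, -0.005, -0.01]
wrist_force: [-0.1, 0.5, -0.4]
finger_gap: 0.997
gripper_force: 0.0
clock: 3.23
ee_pos: [0.5682, 0.0716, 0.1501]
ee_rot: [-3.141, 0.0, -0.004]
wrist_force: [-0.4, -0.9, -0.3]
finger_gap: 0.764
gripper_force: 0.0
clock: 3.48
ee_pos: [0.5675, 0.072, 0.1491]
ee_rot: [-3.141, -0.001, -0.001]
wrist_force: [-0.0, 0.1, -0.0]
finger_gap: 0.548
gripper_force: 0.0
```

```bash
python3 -m pendant '[[[0,-0.005,0,0,0,0,-1],[0,0,0,0,0,0,-1],[0,0,0,0,0,0,-1],[0,0,0,0,0,0,-1],[0,0,0,0,0,0,-1]]]'
```

```text
clock: 3.9
ee_pos: [0.5674, 0.0749, 0.1487]
ee_rot: [-3.141, -0.001, -0.0]
wrist_force: [-0.6, 1.4, 0.8]
finger_gap: 0.395
gripper_force: 30.0
```

```bash
python3 -m pendant '[[[0,0,-0.02,0,0,0,-1],[0,0,-0.05,0,0,0,-1],[0,0,-0.08,0,0,0,-1],[0,0,-0.08,0,0,0,-1],[0,0,-0.08,0,0,0,-1]]]'
python3 -m pendant '[[[0,0,-0.08,0,0,0,-1],[0,0,-0.06,0,0,0,-1],[0,0,-0.03,0,0,0,-1],[0,0.02,0,0,0,0,-1],[0,0.04,0,0,0,0,-1]]]'
python3 -m pendant '[[[0.002,0.06,0,0,0,0,-1],[0.002,0.08,0,0,0,0,-1],[0.002,0.08,0,0,0,0,-1],[0.002,0.08,0,0,0,0,-1],[0.002,0.08,0,0,0,0,-1]]]'
python3 -m pendant '[[[0,0.08,0,0,0,0,-1],[0,0.08,0,0,0,0,-1],[0,0.07,0,0,0,0,-1],[0,0.05,0,0,0,0,-1],[0,0.03,0,0,0,0,-1]]]'
```

```text
clock: 4.32
ee_pos: [0.5662, 0.0737, 0.3048]
ee_rot: [3.141, -0.0, -0.005]
wrist_force: [2.1, 0.1, -4.4]
finger_gap: 0.389
gripper_force: 30.0
clock: 4.73
ee_pos: [0.5666, 0.047, 0.3885]
ee_rot: [-3.139, -0.01, 0.001]
wrist_force: [-0.1, 0.7, -4.5]
finger_gap: 0.392
gripper_force: 30.0
clock: 5.15
ee_pos: [0.5704, -0.1487, 0.3862]
ee_rot: [3.142, -0.001, -0.009]
wrist_force: [1.4, 0.6, -4.3]
finger_gap: 0.392
gripper_force: 30.0
clock: 5.57
ee_pos: [0.5692, -0.3066, 0.3853]
ee_rot: [3.14, -0.011, -0.012]
wrist_force: [-0.4, -0.7, -4.3]
finger_gap: 0.393
gripper_force: 30.0
```

```bash
python3 -m pendant '[[[0.004,0,0.03,0,0,0,-1],[0.004,0,0.07,0,0,0,-1],[0,0,0.08,0,0,0,-1],[0,0,0.08,0,0,0,-1],[0,0,0.07,0,0,0,-1]]]' | head -3
python3 -m pendant '[[[0,0,0.05,0,0,0,-1],[0,0,0.03,0,0,0,-1],[0,0,0,0,0,0,-1],[0,0,0,0,0,0,-1],[0,0,0,0,0,0,-1]]]'
```

```text
clock: 5.98
ee_pos: [0.5744, -0.299, 0.2197]
ee_rot: [-3.138, -0.002, 0.008]
clock: 6.4
ee_pos: [0.5773, -0.3006, 0.1847]
ee_rot: [3.141, 0.001, 0.003]
wrist_force: [0.1, -0.5, -3.3]
finger_gap: 0.387
gripper_force: 30.0
```

```bash
python3 -m pendant '[[[-0.008,0.002,0.02,0,0,0,-1],[0,0,0.02,0,0,0,-1],[0,0,0.01,0,0,0,-1],[0,0,0.005,0,0,0,-1],[0,0,0,0,0,0,-1]]]'
python3 -m pendant '[[[0,0,0.003,0,0,0,-1],[0,0,0,0,0,0,-1],[0,0,0,0,0,0,-1]]]'
```

```text
clock: 6.82
ee_pos: [0.5724, -0.3013, 0.1558]
ee_rot: [-3.141, -0.001, 0.001]
wrist_force: [-0.3, 0.0, -3.9]
finger_gap: 0.394
gripper_force: 30.0
clock: 7.07
ee_pos: [0.5728, -0.3017, 0.155]
ee_rot: [3.141, 0.001, 0.001]
wrist_force: [-0.5, -0.0, -4.2]
finger_gap: 0.392
gripper_force: 30.0
```

```bash
python3 -m pendant '[[[0,0,0.003,0,0,0,-1],[0,0,0,0,0,0,-1],[0,0,0,0,0,0,-1]]]' | tail -4
python3 -m pendant '[[[0,0,0.003,0,0,0,-1],[0,0,0,0,0,0,-1],[0,0,0,0,0,0,-1]]]' | tail -4
```

```text
ee_rot: [3.141, 0.0, 0.003]
wrist_force: [-2.0, 0.1, 4.4]
finger_gap: 0.393
gripper_force: 30.0
ee_rot: [3.14, 0.0, 0.005]
wrist_force: [-2.9, 0.7, 10.1]
finger_gap: 0.395
gripper_force: 30.0
```

```bash
python3 -m pendant '[[[0,0,0,0,0,0,0.6],[0,0,0,0,0,0,0.6],[0,0,0,0,0,0,0.6],[0,0,0,0,0,0,0.6],[0,0,0,0,0,0,0.6]]]'
python3 -m pendant '[[[0,0,-0.03,0,0,0,0.6],[0,0,-0.08,0,0,0,0.6],[0,0,-0.08,0,0,-1,0.6],[0,0,-0.08,0,0,-1,0.6],[0,0,-0.03,0,0,-1,0.6]]]' | head -3
python3 - <<'E'
from plant import bot
import cv2
c=bot.camera("scene");cv2.imwrite("pics/s2.png",c["color"][:,:,::-1])
E
```

```text
clock: 7.98
ee_pos: [0.5725, -0.3016, 0.1512]
ee_rot: [-3.141, -0.0, 0.001]
wrist_force: [0.3, 0.6, -0.1]
finger_gap: 0.704
gripper_force: 0.0
clock: 8.4
ee_pos: [0.5749, -0.3026, 0.3083]
ee_rot: [3.118, 0.333, 0.015]
```

View pics/s2.png

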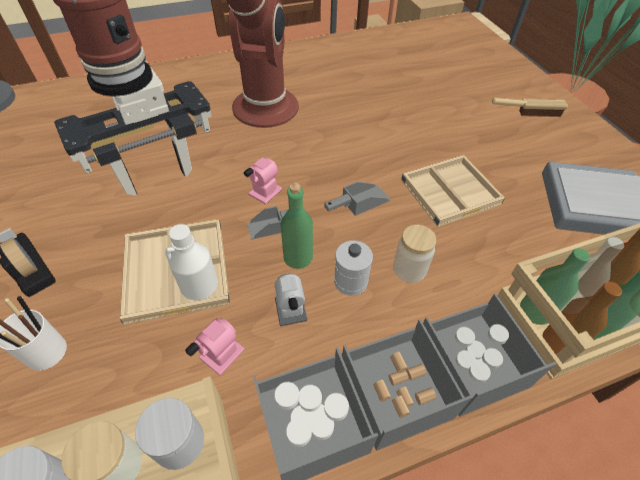

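The jug stands upright in its compartment (top at scene ≈(180,232)). Next I turn the tool for the large scoop.

```bash
for i in 1; do python3 -m pendant '[[[0,0,0,0,0,-1,0],[0,0,0,0,0,-1,0],[0,0,0,0,0,-1,0],[0,0,0,0,0,-1,0],[0,0,0,0,0,-1,0]]]' | head -3; done
python3 -m pendant '[[[0,0,0,0,0,-1,0],[0,0,0,0,0,-1,0],[0,0,0,0,0,-1,0],[0,0,0,0,0,-1,0],[0,0,0,0,0,-1,0]]]' | head -1
python3 -m pendant '[[[0,0,0,0,0,-1,0],[0,0,0,0,0,-1,0],[0,0,0,0,0,-1,0],[0,0,0,0,0,-1,0],[0,0,0,0,0,-1,0]]]' | head -1
python3 -m pendant '[[[0,0,0,0,0,-1,0],[0,0,0,0,0,-1,0],[0,0,0,0,0,-1,0],[0,0,0,0,0,-1,0],[0,0,0,0,0,-1,0]]]' | head -1
python3 -m pendant '[[[0.04,-0.006,0,0,0,-1,0],[0.08,-0.011,0,0,0,-0.5,0],[0.08,-0.011,0,0,0,0,0],[0.08,-0.011,0,0,0,0,0],[0.08,-0.011,0,0,0,0,0]]]' | head -3
python3 -m pendant '[[[0.08,-0.011,0,0,0,0,0],[0.08,-0.011,0,0,0,0,0],[0.08,-0.011,0,0,0,0,0],[0.08,-0.011,0,0,0,0,0],[0.05,-0.006,0,0,0,0,0]]]' | head -3
cat > q.py <<'E'
import sys,numpy as np
from plant import bot
from scipy.spatial.transform import Rotation as R
# usage q.py x y z yaw_of_tool_x(deg) : tool-frame shift in units
s=bot.get_state();Rm=R.from_rotvec(s["ee_rot"]).as_matrix()
x,y,z,w=map(float,sys.argv[1:5]);d=np.array([x,y,z])-s["ee_pos"];yaw=np.degrees(np.arctan2(Rm[1,0],Rm[0,0]))
print("pos",s["ee_pos"].round(4),"yaw",yaw.round(1),"tilt",np.degrees(np.arccos(-Rm[2,2])).round(2),"units",(Rm.T@d/.5).round(4),"rz",((yaw-w)/4).round(2),"j7",s["joint_positions"][6].round(2))
E
python3 q.py .4693 .0725 .1 97.9
```

```text
clock: 8.87
ee_pos: [0.5722, -0.3015, 0.3005]
ee_rot: [-3.017, -0.87, 0.002]
clock: 9.28
clock: 9.7
clock: 10.12
clock: 10.53
ee_pos: [0.525, -0.1245, 0.3008]
ee_rot: [-2.061, -2.369, 0.0]
clock: 10.95
ee_pos: [0.4734, 0.0582, 0.3016]
ee_rot: [-2.054, -2.375, -0.001]
pos [0.4734 0.0582 0.3016] yaw 98.3 tilt 0.11 units [ 0.0287 -0.0038  0.4032] rz 0.1 j7 -0.25
```

```bash
python3 -m pendant '[[[0.028,-0.004,0.05,0,0,0.1,0],[0,0,0.08,0,0,0,0],[0,0,0.08,0,0,0,0],[0,0,0.04,0,0,0,0],[0,0,0,0,0,0,0]]]' | head -3
cat > wc.py <<'E'
import numpy as np,cv2,sys
from plant import bot
from scipy.spatial.transform import Rotation as R
def cloud(name):
    s=bot.get_state();c=bot.camera(name)
    if name=="wrist":
        M=np.eye(4);M[:3,:3]=R.from_rotvec(s["ee_rot"]).as_matrix();M[:3,3]=s["ee_pos"];c["pose"]=M@c["hand_eye"]
    f=240/np.tan(np.radians(c["fov_y"]/2));v,u=np.mgrid[:480,:640];z=c["range_z"]
    W=np.stack([(u-c["cx"])/f*z,(v-c["cy"])/f*z,z],-1)@c["pose"][:3,:3].T+c["pose"][:3,3];return W[z>0],c,s
E
python3 - <<'E'
from wc import *
W,c,s=cloud("wrist");cv2.imwrite("pics/w3.png",c["color"][:,:,::-1])
np.set_printoptions(precision=4,suppress=True);print(s["ee_pos"])
m=(abs(W[:,2]-.044)<.006)&(abs(W[:,0]-.475)<.03)&(W[:,1]>0)&(W[:,1]<.074);Q=W[m];print(m.sum(),Q.mean(0),Q.min(0),Q.max(0))
for a in(.025,.04,.055,.065):
    k=Q[abs(Q[:,1]-a)<.004];
    if len(k):print(a,k[:,0].min(),k[:,0].max(),k[:,2].mean())
E
```

```text
clock: 11.37
ee_pos: [0.4678, 0.0661, 0.1721]
ee_rot: [-2.064, -2.359, 0.013]
[0.4678 0.0661 0.1721]
1810 [0.4732 0.0462 0.0434] [0.4591 0.0154 0.0387] [0.4875 0.074  0.0461]
0.025 0.46647980727510857 0.4875051722985228 0.04354086914179289
0.04 0.4637526056917381 0.48448115604415015 0.04344217941931861
0.055 0.46091451719823934 0.48239484659228055 0.04342816757323694
0.065 0.4596867591997531 0.48014256800208793 0.04342890617964558
```

View pics/w3.png

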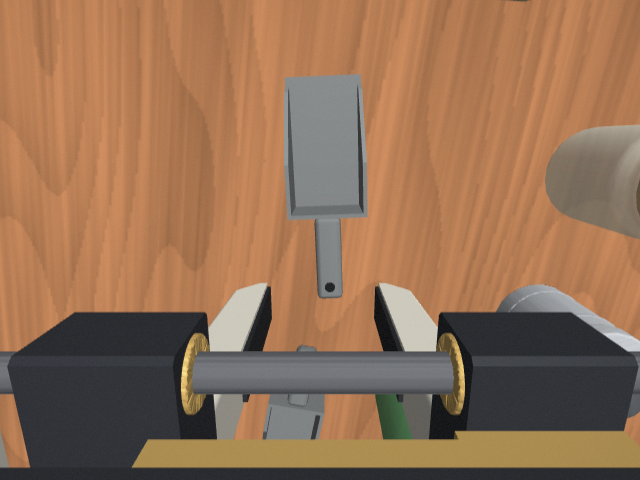

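The handle is centred between the fingers, with its hole at wrist (329,287) and the bowl beyond. Yaw comes out at about 100°.

```bash
python3 -m pendant '[[[0,0,0,0,0,-0.5,0],[0,0,0,0,0,0,0]]]' | head -1; python3 q.py .469 .0705 .019 100
```

```text
clock: 11.58
pos [0.4728 0.0677 0.1781] yaw 99.6 tilt 0.17 units [ 0.0067 -0.0074  0.3181] rz -0.09 j7 -0.38
```

```bash
python3 -m pendant '[[[0.006,-0.007,0.07,0,0,-0.1,0],[0,0,0.08,0,0,0,0],[0,0,0.07,0,0,0,0],[0,0,0.04,0,0,0,0],[0,0,0,0,0,0,0]]]' | head -1; python3 -m pendant '[[[0,0,0,0,0,0,0],[0,0,0,0,0,0,0]]]' | head -1;python3 q.py .469 .0705 .019 100
```

```text
clock: 12.0
clock: 12.17
pos [0.4695 0.0702 0.0485] yaw 100.0 tilt 0.24 units [ 0.0007 -0.0011  0.059 ] rz -0.01 j7 -0.57
```

```bash
python3 -m pendant '[[[0,-0.001,0.03,0,0,0,0],[0,0,0.02,0,0,0,0],[0,0,0.009,0,0,0,0],[0,0,0,0,0,0,-1],[0,0,0,0,0,0,-1]]]' ; python3 -m pendant '[[[0,0,0,0,0,0,-1],[0,0,0,0,0,0,-1],[0,0,0,0,0,0,-1],[0,0,0,0,0,0,-1],[0,0,0,0,0,0,-1]]]'
```

```text
clock: 12.58
ee_pos: [0.4682, 0.0698, 0.0184]
ee_rot: [2.018, 2.405, 0.003]
wrist_force: [0.1, 0.5, 1.2]
finger_gap: 0.402
gripper_force: 0.0
clock: 13.0
ee_pos: [0.4679, 0.0697, 0.0179]
ee_rot: [2.018, 2.406, 0.002]
wrist_force: [0.7, 0.2, 6.4]
finger_gap: 0.214
gripper_force: 29.8
```

```bash
python3 -m pendant '[[[0,0,-0.02,0,0,0,-1],[0,0,-0.05,0,0,0,-1],[0,0,-0.08,0,0,0,-1],[0,0,-0.08,0,0,0,-1],[0,0,-0.08,0,0,0,-1]]]'
python3 -m pendant '[[[0,0,-0.08,0,0,0,-1],[0,0,-0.08,0,0,0.5,-1],[0,0,-0.04,0,0,1,-1],[0,0,-0.01,0,0,1,-1],[0,0,0,0,0,1,-1]]]'
python3 -m pendant '[[[0,0,0,0,0,1,-1],[0,0,0,0,0,1,-1],[0,0,0,0,0,1,-1],[0,0,0,0,0,1,-1],[0,0,0,0,0,1,-1]]]' | head -1
python3 -m pendant '[[[0,0,0,0,0,1,-1],[0,0,0,0,0,1,-1],[0,0,0,0,0,1,-1],[0,0,0,0,0,1,-1],[0,0,0,0,0,1,-1]]]' | head -1
python3 -m pendant '[[[0,0,0,0,0,1,-1],[0,0,0,0,0,1,-1],[0,0,0,0,0,1,-1],[0,0,0,0,0,1,-1],[0,0,0,0,0,1,-1]]]' | head -1
python3 -m pendant '[[[0,0,0,0,0,1,-1],[0,0,0,0,0,1,-1],[0,0,0,0,0,1,-1],[0,0,0,0,0,1,-1],[0,0,0,0,0,1,-1]]]'
python3 q.py .4787 -.3912 .28 -6.9
```

```text
clock: 13.42
ee_pos: [0.4659, 0.0694, 0.1733]
ee_rot: [-2.017, -2.406, 0.003]
wrist_force: [2.0, -0.3, -2.4]
finger_gap: 0.208
gripper_force: 29.8
clock: 13.83
ee_pos: [0.4677, 0.0697, 0.2791]
ee_rot: [2.299, 2.137, 0.004]
wrist_force: [-1.1, -0.7, -0.6]
finger_gap: 0.216
gripper_force: 29.8
clock: 14.25
clock: 14.67
clock: 15.08
clock: 15.5
ee_pos: [0.4662, 0.0695, 0.2765]
ee_rot: [3.137, 0.16, -0.004]
wrist_force: [-0.8, -0.9, -0.6]
finger_gap: 0.21
gripper_force: 29.8
pos [0.4662 0.0695 0.2765] yaw 5.8 tilt 0.13 units [-0.0686  0.9191 -0.0069] rz 3.18 j7 -1.78
```

```bash
python3 -m pendant '[[[0,0.01,0,0,0,1,-1],[0,0.03,0,0,0,1,-1],[0,0.05,0,0,0,1,-1],[0.015,0.08,0,0,0,0.18,-1],[0.015,0.08,0,0,0,0,-1]]]' | head -1
python3 -m pendant '[[[0.015,0.08,0,0,0,0,-1],[0.015,0.08,0,0,0,0,-1],[0.015,0.08,0,0,0,0,-1],[0.015,0.08,0,0,0,0,-1],[0.015,0.08,0,0,0,0,-1]]]' | head -1
python3 -m pendant '[[[0.015,0.08,0,0,0,0,-1],[0.015,0.07,0,0,0,0,-1],[0,0.06,0,0,0,0,-1],[0,0.04,0,0,0,0,-1],[0,0.02,0,0,0,0,-1]]]'
python3 -m pendant '[[[0,0,0,0,0,0,-1],[0,0,0,0,0,0,-1]]]' |head -1
python3 q.py .4787 -.3912 .024 -6.9
```

```text
clock: 15.92
clock: 16.33
clock: 16.75
ee_pos: [0.484, -0.399, 0.2755]
ee_rot: [3.135, -0.192, -0.005]
wrist_force: [0.5, -0.4, -1.1]
finger_gap: 0.212
gripper_force: 29.8
clock: 16.92
pos [ 0.4865 -0.3939  0.2765] yaw -6.7 tilt 0.15 units [-0.0156 -0.0024  0.505 ] rz 0.06 j7 -1.09
```

```bash
python3 -m pendant '[[[-0.008,-0.002,0.04,0,0,0.06,-1],[-0.008,0,0.08,0,0,0,-1],[0,0,0.08,0,0,0,-1],[0,0,0.08,0,0,0,-1],[0,0,0.08,0,0,0,-1]]]' |head -1
python3 -m pendant '[[[0,0,0.06,0,0,0,-1],[0,0,0.02,0,0,0,-1],[0,0,0,0,0,0,-1],[0,0,0,0,0,0,-1]]]'
python3 q.py .4787 -.3912 .024 -6.9
python3 - <<'E'
from wc import *
W,c,s=cloud("wrist");cv2.imwrite("pics/w4.png",c["color"][:,:,::-1])
E
```

```text
clock: 17.33
clock: 17.67
ee_pos: [0.4802, -0.3925, 0.0584]
ee_rot: [3.136, -0.187, 0.003]
wrist_force: [-0.3, -0.4, 0.3]
finger_gap: 0.214
gripper_force: 29.8
pos [ 0.4802 -0.3925  0.0584] yaw -6.8 tilt 0.11 units [-0.0034 -0.0023  0.0688] rz 0.02 j7 -1.12
```

View pics/w4.png

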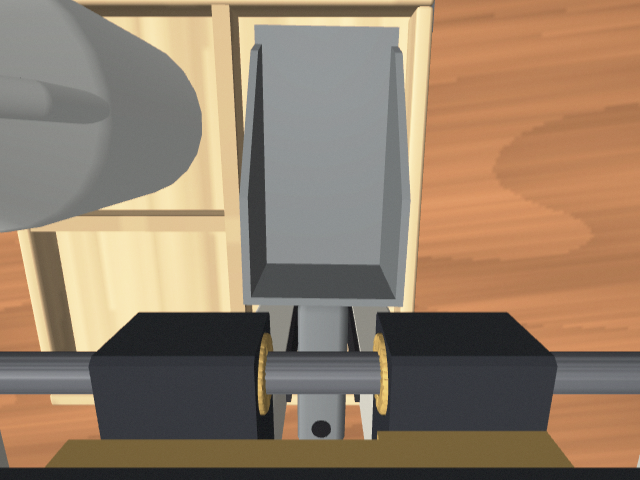

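The scoop is level over its compartment, with the mouth edge at row 25 inside the far wall at row 18. I'll lower it.

```bash
python3 -m pendant '[[[-0.003,-0.002,0.03,0,0,0,-1],[0,0,0.02,0,0,0,-1],[0,0,0.012,0,0,0,-1],[0,0,0,0,0,0,-1],[0,0,0,0,0,0,-1]]]'
python3 -m pendant '[[[0,0,0.003,0,0,0,-1],[0,0,0,0,0,0,-1]]]'
python3 -m pendant '[[[0,0,0.003,0,0,0,-1],[0,0,0,0,0,0,-1]]]'
```

```text
clock: 18.13
ee_pos: [0.4775, -0.3925, 0.0267]
ee_rot: [3.136, -0.19, 0.001]
wrist_force: [-0.4, -0.3, -0.8]
finger_gap: 0.213
gripper_force: 29.8
clock: 18.3
ee_pos: [0.4776, -0.3926, 0.0251]
ee_rot: [3.135, -0.19, 0.001]
wrist_force: [-0.3, -0.8, -0.3]
finger_gap: 0.212
gripper_force: 29.8
clock: 18.47
ee_pos: [0.4777, -0.3926, 0.024]
ee_rot: [3.135, -0.19, 0.002]
wrist_force: [-1.1, -0.2, 2.0]
finger_gap: 0.212
gripper_force: 29.8
```

```bash
python3 -m pendant '[[[0,0,0.002,0,0,0,-1],[0,0,0,0,0,0,-0.3],[0,0,0,0,0,0,-0.3],[0,0,0,0,0,0,-0.3],[0,0,0,0,0,0,-0.3]]]'
python3 -m pendant '[[[0,0,-0.02,0,0,0,-0.3],[0,0,-0.06,0,0,0,-0.3],[0,0,-0.08,0,0,0,0],[0,0,-0.08,0,0,0,0],[0,0,-0.08,0,0,0,0]]]'
python3 -m pendant '[[[0,0,-0.08,0,0,0,0],[0,0,-0.06,0,0,0,0],[0,0,-0.02,0,0,0,0],[0,0,0,0,0,0,0]]]' | head -2
python3 q.py .5692 -.0823 .27 -6.9
python3 - <<'E'
import sys;sys.argv=["x"]
from wc import *
import fit
W,c,s=cloud("scene")
np.set_printoptions(precision=4,suppress=True)
# large scoop in tray frame
a=np.radians(-6.9);p=W[:,:2]-[.517,-.3415];X=np.c_[np.cos(a)*p[:,0]+np.sin(a)*p[:,1],-np.sin(a)*p[:,0]+np.cos(a)*p[:,1]]
col=c["color"][c["range_z"]>0].astype(int);grey=(col.max(1)-col.min(1)<25)
m=grey&(abs(X[:,0])<.1)&(X[:,1]>-.094)&(X[:,1]<-.012)&(W[:,2]>.0)&(W[:,2]<.06);print(m.sum(),X[m].min(0),X[m].max(0),W[m,2].min(),W[m,2].max())
E
```

```text
clock: 18.88
ee_pos: [0.4772, -0.3923, 0.022]
ee_rot: [-3.136, 0.19, 0.0]
wrist_force: [0.5, 0.2, -0.1]
finger_gap: 0.349
gripper_force: 0.0
clock: 19.3
ee_pos: [0.4769, -0.3921, 0.1844]
ee_rot: [-3.136, 0.19, 0.0]
wrist_force: [1.1, -0.1, -0.6]
finger_gap: 0.489
gripper_force: 0.0
clock: 19.63
ee_pos: [0.4786, -0.3933, 0.2661]
pos [ 0.4786 -0.3933  0.2661] yaw -7.0 tilt 0.44 units [ 0.1047 -0.6393 -0.0096] rz -0.01 j7 -1.09
2071 [-0.0873 -0.0864] [ 0.0853 -0.0243] 0.0049377890311933514 0.055156187672506074
```

```bash
python3 -m pendant '[[[0.013,-0.04,-0.01,0,0,0,0.4],[0.013,-0.08,0,0,0,0,0.4],[0.013,-0.08,0,0,0,0,0.4],[0.013,-0.08,0,0,0,0,0.4],[0.013,-0.08,0,0,0,0,0.4]]]' | head -1
python3 -m pendant '[[[0.013,-0.08,0,0,0,0,0.4],[0.013,-0.08,0,0,0,0,0.4],[0.013,-0.08,0,0,0,0,0.4],[0,-0.04,0,0,0,0,0.4],[0,0,0,0,0,0,0.4]]]' | head -1
python3 -m pendant '[[[0,0,0,0,0,0,0.4],[0,0,0,0,0,0,0.4]]]' | tail -2
python3 q.py .5692 -.0823 .168 -6.9
```

```text
clock: 20.1
clock: 20.52
finger_gap: 0.7
gripper_force: 0.0
pos [ 0.5662 -0.0826  0.2652] yaw -7.0 tilt 0.25 units [ 0.0066 -0.0016  0.1943] rz -0.04 j7 -1.66
```

```bash
python3 -m pendant '[[[0.006,-0.001,0.04,0,0,0,0.4],[0,0,0.06,0,0,0,0.4],[0,0,0.06,0,0,0,0.4],[0,0,0.034,0,0,0,0.4],[0,0,0,0,0,0,-1]]]' | head -1
python3 -m pendant '[[[0,0,0,0,0,0,-1],[0,0,0,0,0,0,-1],[0,0,0,0,0,0,-1]]]' | tail -2
python3 q.py .5692 -.0823 .168 -6.9
```

```text
clock: 21.1
finger_gap: 0.467
gripper_force: 0.0
pos [ 0.5716 -0.0817  0.1718] yaw -7.0 tilt 0.19 units [-0.0047  0.0018  0.0075] rz -0.03 j7 -1.68
```

```bash
python3 -m pendant '[[[-0.004,0.001,0.006,0,0,0,-1],[0,0,0,0,0,0,-1],[0,0,0,0,0,0,-1],[0,0,0,0,0,0,-1],[0,0,0,0,0,0,-1]]]'
```

```text
clock: 21.77
ee_pos: [0.569, -0.0815, 0.1679]
ee_rot: [3.135, -0.191, 0.002]
wrist_force: [-0.4, -1.2, 2.6]
finger_gap: 0.329
gripper_force: 30.0
```

```bash
python3 -m pendant '[[[0,0,0,0,0,0,-1],[0,0,0,0,0,0,-1],[0,0,-0.02,0,0,0,-1],[0,0,-0.02,0,0,0,-1],[0,0,0,0,0,0,-1]]]'
```

```text
clock: 22.18
ee_pos: [0.5689, -0.0804, 0.1884]
ee_rot: [-3.135, 0.189, -0.002]
wrist_force: [-0.3, -0.3, -3.6]
finger_gap: 0.329
gripper_force: 30.0
```

```bash
python3 -m pendant '[[[0,0,-0.05,0,0,0,-1],[0,0,-0.07,0,0,0,-1],[-0.005,0.02,-0.05,0,0,0,-1],[-0.015,0.05,0,0,0,0,-1],[-0.025,0.075,0,0,0,0,-1]]]' | head -2
python3 -m pendant '[[[-0.025,0.08,0,0,0,0,-1],[-0.025,0.08,0,0,0,0,-1],[-0.025,0.07,0,0,0,0,-1],[-0.02,0.045,0,0,0,0,-1],[-0.005,0.02,0,0,0,0,-1]]]' | head -2
python3 -m pendant '[[[0,0,0.02,0,0,0,-1],[0,0,0.05,0,0,0,-1],[0,0,0.05,0,0,0,-1],[0,0,0.02,0,0,0,-1],[0,0,0,0,0,0,-1]]]' | tail -4
python3 q.py .4704 -.2894 .178 -6.9
```

```text
clock: 22.6
ee_pos: [0.5404, -0.1452, 0.2739]
clock: 23.02
ee_pos: [0.466, -0.2955, 0.2715]
ee_rot: [-3.131, 0.184, 0.011]
wrist_force: [-0.2, -0.5, -4.8]
finger_gap: 0.33
gripper_force: 30.0
pos [ 0.4692 -0.2864  0.1987] yaw -6.7 tilt 0.5 units [0.0034 0.0059 0.0413] rz 0.05 j7 -1.24
```

```bash
python3 -m pendant '[[[0.002,0.005,0.02,0,0,0,-1],[0,0,0.015,0,0,0,-1],[0,0,0.006,0,0,0,-1],[0,0,0,0,0,0,-1],[0,0,0,0,0,0,-1]]]' 
python3 -m pendant '[[[0,0,0.005,0,0,0,-1],[0,0,0,0,0,0,-1],[0,0,0,0,0,0,-1]]]'
```

```text
clock: 23.85
ee_pos: [0.471, -0.2928, 0.182]
ee_rot: [3.136, -0.19, 0.001]
wrist_force: [-0.3, -0.6, -4.3]
finger_gap: 0.329
gripper_force: 30.0
clock: 24.1
ee_pos: [0.4712, -0.2929, 0.1795]
ee_rot: [3.136, -0.19, 0.002]
wrist_force: [0.6, 0.0, -5.6]
finger_gap: 0.33
gripper_force: 30.0
```

```bash
python3 -m pendant '[[[0,-0.004,0.005,0,0,0,-1],[0,0,0.002,0,0,0,-1],[0,0,0,0,0,0,-1]]]' 
python3 -m pendant '[[[0,0,0.003,0,0,0,-1],[0,0,0,0,0,0,-1],[0,0,0,0,0,0,-1]]]'
```

```text
clock: 24.35
ee_pos: [0.4708, -0.2904, 0.1753]
ee_rot: [-3.135, 0.19, 0.001]
wrist_force: [0.2, -0.7, -5.0]
finger_gap: 0.329
gripper_force: 30.0
clock: 24.6
ee_pos: [0.4711, -0.2909, 0.1741]
ee_rot: [-3.136, 0.19, 0.0]
wrist_force: [-0.1, 0.1, -3.9]
finger_gap: 0.324
gripper_force: 30.0
```

```bash
python3 -m pendant '[[[0,0,0.002,0,0,0,-1],[0,0,0,0,0,0,-1],[0,0,0,0,0,0,-1]]]' 
python3 -m pendant '[[[0,0,0.002,0,0,0,-1],[0,0,0,0,0,0,-1],[0,0,0,0,0,0,-1]]]'
```

```text
clock: 24.85
ee_pos: [0.4715, -0.2912, 0.1739]
ee_rot: [3.135, -0.19, 0.002]
wrist_force: [-0.6, 0.3, 0.3]
finger_gap: 0.331
gripper_force: 30.0
clock: 25.1
ee_pos: [0.4721, -0.2915, 0.1739]
ee_rot: [3.134, -0.191, 0.005]
wrist_force: [-1.2, 0.8, 4.2]
finger_gap: 0.327
gripper_force: 30.0
```

```bash
python3 -m pendant '[[[0,0,0,0,0,0,0.4],[0,0,0,0,0,0,0.4],[0,0,0,0,0,0,0.4],[0,0,0,0,0,0,0.4],[0,0,0,0,0,0,0.4]]]' | tail -3
python3 -m pendant '[[[0,0,-0.03,0,0,0,0.4],[0,0,-0.08,0,0,0,0.4],[0,0,-0.08,0,0,-0.7,0.4],[0,0,-0.04,0,0,-0.6,-1],[0,-0.04,0,0,0,0,-1]]]' | head -2
python3 -m pendant '[[[0,-0.07,0,0,0,0,-1],[0,-0.08,0,0,0,0,-1],[0,-0.07,0,0,0,0,-1],[0,-0.04,0,0,0,0,-1],[0,0,0,0,0,0,-1]]]' | head -2
python3 - <<'E'
from wc import *
W,c,s=cloud("top");cv2.imwrite("pics/t5.png",c["color"][:,:,::-1])
E
python3 q.py .460 -.117 .014 -1.7
```

```text
wrist_force: [0.1, 0.7, 0.3]
finger_gap: 0.639
gripper_force: 0.0
clock: 25.93
ee_pos: [0.4734, -0.2766, 0.2924]
clock: 26.35
ee_pos: [0.4761, -0.1344, 0.2875]
pos [ 0.4759 -0.1382  0.2874] yaw -1.4 tilt 0.05 units [-0.0331 -0.0411  0.5468] rz 0.07 j7 -1.43
```

View pics/t5.png

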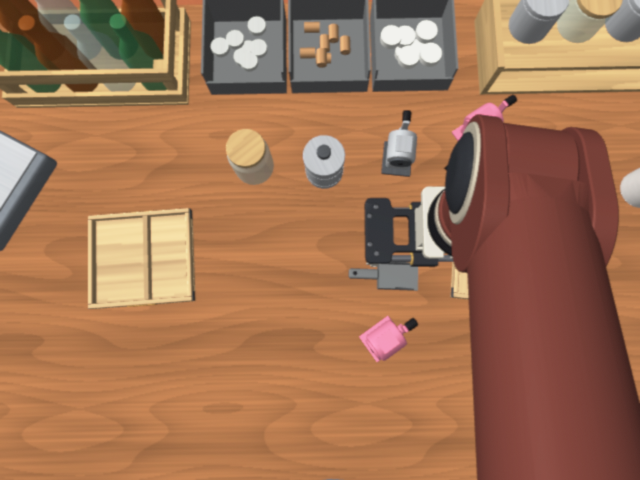

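Canister, jar, sharpener and small scoop haven't moved, and nothing is in the way of the gripper above the small scoop's bowl. The gripper body would hit the pink sharpener if it gripped the scoop here, so I'll first nudge the scoop away with closed fingers inside the bowl.

```bash
python3 -m pendant '[[[-0.033,-0.041,0.05,0,0,0,-1],[0,0,0.08,0,0,0,-1],[0,0,0.08,0,0,0,-1],[0,0,0.08,0,0,0,-1],[0,0,0.08,0,0,0,-1]]]' | head -2
python3 -m pendant '[[[0,0,0.04,0,0,0,-1],[0,0,0,0,0,0,-1],[0,0,0,0,0,0,-1],[0,0,0,0,0,0,-1]]]' | tail -5
python3 q.py .460 -.117 .014 -1.7
```

```text
clock: 26.82
ee_pos: [0.4599, -0.1222, 0.1008]
ee_pos: [0.461, -0.1212, 0.0833]
ee_rot: [3.14, -0.05, 0.004]
wrist_force: [0.1, -0.5, 0.4]
finger_gap: 0.005
gripper_force: 0.0
pos [ 0.461  -0.1212  0.0833] yaw -1.8 tilt 0.16 units [-0.0027 -0.0084  0.1385] rz -0.03 j7 -1.55
```

```bash
python3 -m pendant '[[[-0.002,-0.006,0.05,0,0,0,-1],[0,0,0.05,0,0,0,-1],[0,0,0.03,0,0,0,-1],[0,0,0.004,0,0,0,-1],[0,0,0,0,0,0,-1]]]' | tail -5
python3 -m pendant '[[[0.02,0,0,0,0,0,-1],[0.02,0,0,0,0,0,-1],[0.02,0,0,0,0,0,-1],[0.02,0,0,0,0,0,-1],[0.02,0,0,0,0,0,-1]]]' | tail -5
python3 -m pendant '[[[0.02,0,0,0,0,0,-1],[0.01,0,0,0,0,0,-1],[0,0,0,0,0,0,-1],[0,0,-0.06,0,0,0,-1],[0,0,-0.08,0,0,0,-1]]]' | tail -5
```

```text
ee_pos: [0.4599, -0.1174, 0.0161]
ee_rot: [3.141, -0.048, 0.003]
wrist_force: [0.4, -0.2, 0.6]
finger_gap: 0.004
gripper_force: 0.0
ee_pos: [0.5108, -0.1191, 0.0177]
ee_rot: [3.14, -0.049, 0.007]
wrist_force: [-0.1, 0.1, -0.8]
finger_gap: 0.004
gripper_force: 0.1
ee_pos: [0.5208, -0.1186, 0.084]
ee_rot: [-3.14, 0.048, 0.012]
wrist_force: [0.4, -0.5, 0.3]
finger_gap: 0.004
gripper_force: 0.0
```

```bash
python3 -m pendant '[[[0,0,-0.08,0,0,0,0],[0,0,-0.08,0,0,-1,0],[0,-0.06,-0.08,0,0,-1,0],[0,-0.08,0,0,0,-1,0],[0,-0.08,0,0,0,-1,0]]]' | head -1
python3 -m pendant '[[[0,-0.06,0,0,0,-1,0],[0,0,0,0,0,-1,0],[0,0,0,0,0,-1,0],[0,0,0,0,0,-1,0],[0,0,0,0,0,-1,0]]]' | head -1
python3 -m pendant '[[[0,0,0,0,0,-1,0],[0,0,0,0,0,-1,0],[0,0,0,0,0,-1,0],[0,0,0,0,0,-1,0],[0,0,0,0,0,-1,0]]]' | head -1
python3 -m pendant '[[[0,0,0,0,0,-1,0],[0,0,0,0,0,-1,0],[0,0,0,0,0,-1,0],[0,0,0,0,0,-1,0],[0,0,0,0,0,-1,0]]]' | head -2
python3 - <<'E'
from wc import *
W,c,s=cloud("scene");cv2.imwrite("pics/s6.png",c["color"][:,:,::-1]);np.savez("scene6.npz",**c)
W,c,s=cloud("top");t=c["color"][200:300,320:470,::-1]
cv2.imwrite("pics/t6.png",cv2.resize(t,None,fx=5,fy=5,interpolation=cv2.INTER_CUBIC));np.savez("top6.npz",**c)
E
```

```text
clock: 28.82
clock: 29.23
clock: 29.65
clock: 30.07
ee_pos: [0.5033, 0.0138, 0.1992]
```

View pics/t6.png

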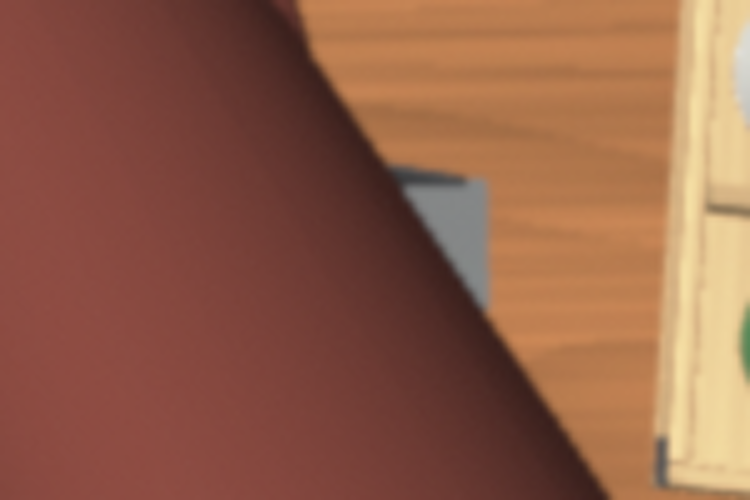

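The arm hides most of the scoop in the top view, so I'll use the scene camera's cloud.

```bash
python3 - <<'E'
import numpy as np,cv2
np.set_printoptions(precision=4,suppress=True)
c=dict(np.load("scene6.npz"));f=240/np.tan(np.radians(c["fov_y"]/2));v,u=np.mgrid[:480,:640];z=c["range_z"]
W=np.stack([(u-c["cx"])/f*z,(v-c["cy"])/f*z,z],-1)@c["pose"][:3,:3].T+c["pose"][:3,3]
m=(z>0)&(W[...,0]>.44)&(W[...,0]<.58)&(W[...,1]>-.2)&(W[...,1]<0)&(W[...,2]>.035)&(W[...,2]<.046)
Q=W[m]
for a in np.arange(-.1,-.03,.008):
    k=Q[abs(Q[:,1]-a)<.004]
    if len(k):print(a.round(3),len(k),k[:,0].min(),k[:,0].max(),k[:,2].mean())
print(Q[:,1].max(),Q[:,1].min())
p=c["color"][170:270,220:370,::-1];cv2.imwrite("pics/s6c.png",cv2.resize(p,None,fx=4,fy=4))
E
```

```text
-0.1 26 0.4913931288316419 0.542780068380565 0.03879624772194728
-0.092 40 0.4912792944573644 0.54129408026816 0.0394304375615601
-0.084 23 0.5105379875771866 0.5263995604916607 0.039263750182510555
-0.076 24 0.5084570411324729 0.5259236164594435 0.03899873293858166
-0.068 22 0.5076995182005084 0.525160706258536 0.03846970220445786
-0.06 26 0.508300946676847 0.5279479212870657 0.03858626484545477
-0.052 25 0.5105072051532143 0.5280350819181169 0.038531432861935236
-0.044 21 0.5100708847702581 0.5263248206086414 0.038512883249634026
-0.036 1 0.5095562111507155 0.5095562111507155 0.035817236979867384
-0.03985289548053983 -0.13210619951795954
```

View pics/s6c.png

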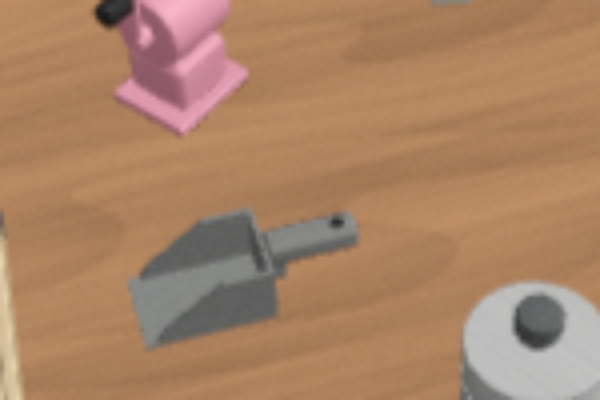

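The scoop moved cleanly about 53 mm away from the pink sharpener. Its handle centreline is x≈0.517, yaw ≈-90°.

```bash
python3 q.py .5165 -.082 .05 90.0
```

```text
pos [0.5034 0.0138 0.1991] yaw 74.2 tilt 0.05 units [-0.177   0.0772  0.2983] rz -3.94 j7 -0.66
```

```bash
python3 -m pendant '[[[0,0,0,0,0,-1,0],[0,0,0,0,0,-1,0],[0,0,0,0,0,-1,0],[0,0,0,0,0,-0.94,0],[-0.05,0.006,0,0,0,0,0]]]' | head -1
python3 -m pendant '[[[-0.07,0.01,0.04,0,0,0,0],[-0.07,0.01,0.07,0,0,0,0],[0,0,0.07,0,0,0,0],[0,0,0.06,0,0,0,0],[0,0,0,0,0,0,0]]]' | tail -2
python3 -m pendant '[[[0,0,0,0,0,0,0],[0,0,0,0,0,0,0]]]' | tail -1
python3 q.py .5165 -.082 .016 90.0
```

```text
clock: 30.58
finger_gap: 0.497
gripper_force: 0.0
gripper_force: 0.0
pos [ 0.5174 -0.0743  0.0859] yaw 90.0 tilt 0.16 units [-0.0153 -0.0021  0.1399] rz 0.01 j7 -0.38
```

```bash
python3 -m pendant '[[[-0.015,-0.002,0.04,0,0,0,0],[0,0,0.05,0,0,0,0],[0,0,0.035,0,0,0,0],[0,0,0.013,0,0,0,0],[0,0,0,0,0,0,0]]]' 
python3 -m pendant '[[[0,0,0,0,0,0,-1],[0,0,0,0,0,0,-1],[0,0,0,0,0,0,-1],[0,0,0,0,0,0,-1],[0,0,0,0,0,0,-1]]]' 
python3 -m pendant '[[[0,0,0,0,0,0,-1],[0,0,0,0,0,0,-1],[0,0,0,0,0,0,-1]]]'
```

```text
clock: 31.58
ee_pos: [0.5158, -0.0821, 0.0158]
ee_rot: [2.22, 2.222, 0.001]
wrist_force: [0.5, -0.5, 0.7]
finger_gap: 0.498
gripper_force: 0.0
clock: 32.0
ee_pos: [0.5156, -0.0826, 0.0159]
ee_rot: [2.221, 2.221, 0.001]
wrist_force: [-1.3, -0.1, 2.1]
finger_gap: 0.193
gripper_force: 18.7
clock: 32.25
ee_pos: [0.5157, -0.0825, 0.0158]
ee_rot: [2.22, 2.221, 0.001]
wrist_force: [-0.6, 0.3, 5.9]
finger_gap: 0.19
gripper_force: 29.8
```

```bash
python3 -m pendant '[[[0,0,-0.02,0,0,0,-1],[0,0,-0.06,0,0,0,-1],[0,0,-0.08,0,0,0,-1],[0.03,-0.006,-0.08,0,0,0,-1],[0.06,-0.006,-0.02,0,0,-0.4,-1]]]' | tail -3
python3 -m pendant '[[[0.08,-0.006,0,0,0,0,-1],[0.08,-0.006,0,0,0,0,-1],[0.08,-0.006,0,0,0,0,-1],[0.08,-0.006,0,0,0,0,-1],[0.08,-0.006,0,0,0,0,-1]]]' | head -1
python3 -m pendant '[[[0.08,-0.006,0,0,0,0,-1],[0.08,-0.006,0,0,0,0,-1],[0.06,-0.006,0,0,0,-0.5,-1],[0.03,0,0,0,0,-1,-1],[0,0,0,0,0,-1,-1]]]' | head -2
python3 -m pendant '[[[0,0,0,0,0,-1,-1],[0,0,0,0,0,-1,-1],[0,0,0,0,0,-1,-1],[0,0,0,0,0,-1,-1],[0,0,0,0,0,-1,-1]]]' | head -1
python3 -m pendant '[[[0,0,0,0,0,-1,-1],[0,0,0,0,0,-1,-1],[0,0,0,0,0,-1,-1],[0,0,0,0,0,-1,-1],[0,0,0,0,0,-1,-1]]]' | head -1
python3 -m pendant '[[[0,0,0,0,0,-1,-1],[0,0,0,0,0,-1,-1],[0,0,0,0,0,-1,-1],[0,0,0,0,0,-1,-1],[0,0,0,0,0,-1,-1]]]' | head -1
python3 -m pendant '[[[0,0,0,0,0,-1,-1],[0,0,0,0,0,-1,-1],[0,0,0,0,0,-1,-1],[0,0,0,0,0,-1,-1],[0,0,0,0,0,-1,-1]]]'
python3 q.py .4856 .2928 .06 183.5
```

```text
wrist_force: [0.8, 1.2, -0.4]
finger_gap: 0.192
gripper_force: 29.8
clock: 33.08
clock: 33.5
ee_pos: [0.4733, 0.2922, 0.1449]
clock: 33.92
clock: 34.33
clock: 34.75
clock: 35.17
ee_pos: [0.4753, 0.2857, 0.1442]
ee_rot: [0.049, -3.141, 0.001]
wrist_force: [-0.5, -0.6, -0.2]
finger_gap: 0.188
gripper_force: 29.8
pos [0.4753 0.2857 0.1442] yaw -178.2 tilt 0.06 units [-0.0211  0.0137  0.1684] rz -90.42 j7 0.34
```

```bash
python3 -m pendant '[[[-0.01,0.007,0.03,0,0,-0.42,-1],[-0.011,0.007,0.05,0,0,0,-1],[0,0,0.05,0,0,0,-1],[0,0,0.03,0,0,0,-1],[0,0,0,0,0,0,-1]]]' | head -1
python3 -m pendant '[[[0,0,0,0,0,0,-1],[0,0,0,0,0,0,-1]]]' | head -1
python3 q.py .4856 .2928 .022 183.5
cat > loc.py <<'E'
from wc import *
# grey points within a tray scoop compartment, tray frame
def loc(cx,cy,yaw,hx,y0,y1,z0,z1):
    W,c,s=cloud("scene");a=np.radians(yaw);p=W[:,:2]-[cx,cy];X=np.c_[np.cos(a)*p[:,0]+np.sin(a)*p[:,1],-np.sin(a)*p[:,0]+np.cos(a)*p[:,1]]
    col=c["color"][c["range_z"]>0].astype(int);g=(col.max(1)-col.min(1)<25)
    m=g&(abs(X[:,0])<hx)&(X[:,1]>y0)&(X[:,1]<y1)&(W[:,2]>z0)&(W[:,2]<z1);print(m.sum(),X[m].min(0).round(4),X[m].max(0).round(4),W[m,2].min().round(4),W[m,2].max().round(4));return X[m],W[m],c
if __name__=="__main__":
    X,W,c=loc(.505,.345,3.5,.09,-.1,0,float(sys.argv[1]),float(sys.argv[2]));cv2.imwrite(sys.argv[3],cv2.resize(c["color"][130:250,380:530,::-1],None,fx=4,fy=4))
E
python3 loc.py .03 .09 pics/s7.png
```

```text
clock: 35.58
clock: 35.75
pos [0.4861 0.2945 0.0654] yaw -176.7 tilt 0.11 units [ 0.0013 -0.0034  0.0868] rz -90.05 j7 0.28
880 [-0.0633 -0.077 ] [ 0.0664 -0.0244] 0.0491 0.0899
```

View pics/s7.png

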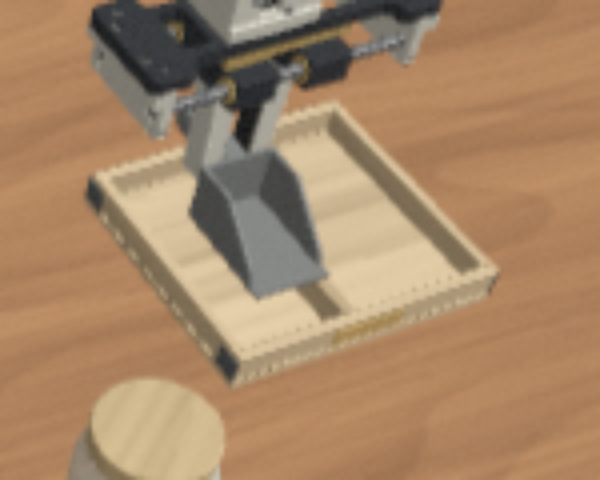

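The scoop hangs level over its compartment, mouth away from the robot. In tray coordinates its centre is about (0,-0.051), so I'll lower it.

```bash
python3 -m pendant '[[[0,0,0.03,0,0,0,-1],[0,0,0.03,0,0,0,-1],[0,0,0.02,0,0,0,-1],[0,0,0.003,0,0,0,-1],[0,0,0,0,0,0,-1]]]' | tail -5
python3 -m pendant '[[[0,0,0.003,0,0,0,-1],[0,0,0,0,0,0,-1]]]' |tail -5
python3 -m pendant '[[[0,0,0.003,0,0,0,-1],[0,0,0,0,0,0,-1]]]' |tail -5
```

```text
ee_pos: [0.4853, 0.2931, 0.0213]
ee_rot: [0.09, -3.139, 0.002]
wrist_force: [-0.8, -0.2, -0.7]
finger_gap: 0.19
gripper_force: 30.0
ee_pos: [0.4854, 0.2935, 0.0211]
ee_rot: [0.091, -3.14, 0.002]
wrist_force: [-0.6, -1.4, 4.6]
finger_gap: 0.191
gripper_force: 30.0
ee_pos: [0.4854, 0.2935, 0.021]
ee_rot: [-0.091, 3.14, -0.003]
wrist_force: [-2.9, -3.3, 11.5]
finger_gap: 0.189
gripper_force: 30.0
```

```bash
python3 -m pendant '[[[0,0,-0.003,0,0,0,-0.42],[0,0,0,0,0,0,-0.42],[0,0,0,0,0,0,-0.42],[0,0,0,0,0,0,-0.42],[0,0,-0.02,0,0,0,-0.42]]]' | tail -5
python3 -m pendant '[[[0,0,-0.04,0,0,0,-0.42],[0,0,-0.08,0,0,0,0.2],[0,0,-0.08,0,0,0,0.2],[0,0,-0.08,0,0,0,0.2],[0,0,-0.04,0,0,0,0.2]]]' | head -2
python3 loc.py .008 .06 pics/s8.png
python3 q.py .668 .0033 .19 183.5
```

```text
ee_pos: [0.4849, 0.2925, 0.0294]
ee_rot: [0.09, -3.137, 0.004]
wrist_force: [0.6, -0.7, 1.0]
finger_gap: 0.293
gripper_force: 0.0
clock: 37.38
ee_pos: [0.4865, 0.296, 0.1967]
909 [-0.0876 -0.0965] [ 0.0862 -0.0132] 0.008 0.0486
pos [0.4874 0.2973 0.1991] yaw -176.7 tilt 0.7 units [-0.3264 -0.608   0.0166] rz -90.05 j7 0.42
```

```bash
python3 -m pendant '[[[-0.02,-0.03,0,0,0,0,0.2],[-0.036,-0.07,0,0,0,0,0.2],[-0.04,-0.072,0,0,0,0,0.2],[-0.04,-0.072,0,0,0,0,0.2],[-0.04,-0.072,0,0,0,0,0.2]]]' | head -1
python3 -m pendant '[[[-0.04,-0.072,0,0,0,0,0.2],[-0.04,-0.072,0,0,0,0,0.2],[-0.04,-0.072,0,0,0,0,0.2],[-0.03,-0.076,0,0,0,0,0.2],[0,0,0,0,0,0,0.2]]]' | head -1
python3 -m pendant '[[[0,0,0,0,0,0,0.2],[0,0,0,0,0,0,0.2],[0,0,0,0,0,0,0.2]]]' | tail -2
python3 - <<'E'
from wc import *
W,c,s=cloud("top");m=(W[:,2]>.112)&(W[:,2]<.126)&(np.hypot(W[:,0]-.668,W[:,1]-.003)<.025);print(m.sum())
W,c,s=cloud("wrist");m=(W[:,2]>.112)&(W[:,2]<.128)&(np.hypot(W[:,0]-.668,W[:,1]-.003)<.03);print(m.sum(),W[m].min(0) if m.any() else 0,W[m].max(0) if m.any() else 0)
E
python3 q.py .6675 .0033 .101 183.5
```

```text
clock: 37.85
clock: 38.27
finger_gap: 0.603
gripper_force: 0.0
164
1190 [ 0.65489558 -0.0092599   0.11213848] [0.67895435 0.01489667 0.12180963]
pos [0.6653 0.0019 0.1917] yaw -176.5 tilt 0.04 units [-0.0045  0.0023  0.1814] rz -89.99 j7 1.03
```

```bash
python3 -m pendant '[[[-0.003,0.002,0.05,0,0,0,0.2],[0,0,0.06,0,0,0,0.2],[0,0,0.04,0,0,0,0.2],[0,0,0.018,0,0,0,0.2],[0,0,0,0,0,0,0.2]]]' | head -1
python3 -m pendant '[[[0,0,0,0,0,0,0.2],[0,0,0,0,0,0,0.2]]]' 
python3 q.py .6669 .0028 .1015 183.5
```

```text
clock: 39.03
clock: 39.2
ee_pos: [0.6684, 0.0018, 0.1091]
ee_rot: [-0.091, 3.137, 0.002]
wrist_force: [-0.6, -0.7, -0.9]
finger_gap: 0.596
gripper_force: 0.0
pos [0.6684 0.0018 0.1091] yaw -176.7 tilt 0.18 units [0.0029 0.0021 0.0152] rz -90.04 j7 0.96
```

```bash
python3 -m pendant '[[[0.003,0.002,0.009,0,0,0,0.2],[0,0,0.005,0,0,0,0.2],[0,0,0,0,0,0,-1],[0,0,0,0,0,0,-1],[0,0,0,0,0,0,-1]]]' 
python3 -m pendant '[[[0,0,0,0,0,0,-1],[0,0,0,0,0,0,-1],[0,0,0,0,0,0,-1],[0,0,0,0,0,0,-1],[0,0,0,0,0,0,-1]]]'
```

```text
clock: 39.62
ee_pos: [0.666, 0.0015, 0.1003]
ee_rot: [-0.09, 3.14, 0.0]
wrist_force: [1.6, 0.5, 1.6]
finger_gap: 0.435
gripper_force: 0.0
clock: 40.03
ee_pos: [0.6659, 0.0021, 0.1003]
ee_rot: [-0.091, 3.14, 0.001]
wrist_force: [-1.3, 0.9, 0.2]
finger_gap: 0.258
gripper_force: 30.0
```

```bash
python3 -m pendant '[[[0,0,-0.02,0,0,0,-1],[0,0,-0.05,0,0,0,-1],[0,0,-0.08,0,0,0,-1],[0,0,-0.08,0,0,0,-1],[0,0,-0.06,0,0,0,-1]]]'
python3 -m pendant '[[[0,0,-0.02,0,0,0,-1],[0,0,0,0,0,0,-1]]]'
python3 q.py .5016 .3839 .24 183.5
```

```text
clock: 40.45
ee_pos: [0.6659, 0.0015, 0.2482]
ee_rot: [-0.09, 3.139, 0.0]
wrist_force: [0.6, 0.7, -3.0]
finger_gap: 0.26
gripper_force: 30.0
clock: 40.62
ee_pos: [0.6667, 0.0022, 0.2581]
ee_rot: [-0.09, 3.135, 0.001]
wrist_force: [0.7, -0.2, -3.7]
finger_gap: 0.261
gripper_force: 30.0
pos [0.6667 0.0022 0.2581] yaw -176.7 tilt 0.28 units [0.2862 0.781  0.0349] rz -90.06 j7 1.07
```

```bash
python3 -m pendant '[[[0.008,0.02,0,0,0,0,-1],[0.015,0.045,0,0,0,0,-1],[0.026,0.07,0,0,0,0,-1],[0.028,0.075,0,0,0,0,-1],[0.028,0.075,0,0,0,0,-1]]]' | head -1
python3 -m pendant '[[[0.028,0.075,0,0,0,0,-1],[0.028,0.075,0,0,0,0,-1],[0.028,0.075,0,0,0,0,-1],[0.028,0.075,0,0,0,0,-1],[0.028,0.075,0,0,0,0,-1]]]' | head -1
python3 -m pendant '[[[0.023,0.06,0,0,0,0,-1],[0.015,0.04,0,0,0,0,-1],[0.006,0.02,0,0,0,0,-1],[0,0,0.03,0,0,0,-1],[0,0,0.06,0,0,0,-1]]]' | head -1
python3 -m pendant '[[[0,0,0.07,0,0,0,-1],[0,0,0.06,0,0,0,-1],[0,0,0.03,0,0,0,-1],[0,0,0,0,0,0,-1],[0,0,0,0,0,0,-1]]]'
python3 q.py .5016 .3839 .1063 183.5
```

```text
clock: 41.03
clock: 41.45
clock: 41.87
clock: 42.28
ee_pos: [0.499, 0.3805, 0.1278]
ee_rot: [0.088, -3.137, 0.006]
wrist_force: [0.6, 0.4, -3.1]
finger_gap: 0.26
gripper_force: 30.0
pos [0.499  0.3805 0.1278] yaw -176.8 tilt 0.29 units [-0.0058  0.0066  0.0429] rz -90.07 j7 0.31
```

```bash
python3 -m pendant '[[[-0.005,0.006,0.015,0,0,0,-1],[0,0,0.014,0,0,0,-1],[0,0,0.008,0,0,0,-1],[0,0,0,0,0,0,-1],[0,0,0,0,0,0,-1]]]'
python3 -m pendant '[[[0,0,0.003,0,0,0,-1],[0,0,0,0,0,0,-1],[0,0,0,0,0,0,-1]]]'|tail -5
python3 -m pendant '[[[0,0,0.003,0,0,0,-1],[0,0,0,0,0,0,-1],[0,0,0,0,0,0,-1]]]'|tail -5
```

```text
clock: 42.7
ee_pos: [0.5016, 0.3857, 0.1117]
ee_rot: [-0.09, 3.14, -0.0]
wrist_force: [-0.0, 0.1, -2.8]
finger_gap: 0.262
gripper_force: 30.0
ee_pos: [0.5016, 0.3858, 0.1104]
ee_rot: [-0.09, 3.14, 0.0]
wrist_force: [-0.5, -0.0, -3.4]
finger_gap: 0.258
gripper_force: 30.0
ee_pos: [0.5015, 0.3857, 0.1086]
ee_rot: [0.09, -3.14, 0.0]
wrist_force: [0.4, 0.0, -3.5]
finger_gap: 0.259
gripper_force: 30.0
```

```bash
python3 -m pendant '[[[0,0,0.003,0,0,0,-1],[0,0,0,0,0,0,-1],[0,0,0,0,0,0,-1]]]'|tail -5
python3 -m pendant '[[[0,0,0.003,0,0,0,-1],[0,0,0,0,0,0,-1],[0,0,0,0,0,0,-1]]]'|tail -5
```

```text
ee_pos: [0.5015, 0.3857, 0.107]
ee_rot: [0.09, -3.14, 0.0]
wrist_force: [-0.4, 0.2, -3.6]
finger_gap: 0.263
gripper_force: 30.0
ee_pos: [0.5017, 0.3862, 0.1062]
ee_rot: [-0.09, 3.14, 0.001]
wrist_force: [-0.8, 0.1, -0.4]
finger_gap: 0.264
gripper_force: 30.0
```

Contact. Release, retreat and check.

```bash
python3 -m pendant '[[[0,0,0.001,0,0,0,-1],[0,0,0,0,0,0,0.1],[0,0,0,0,0,0,0.1],[0,0,0,0,0,0,0.1],[0,0,0,0,0,0,0.1]]]'|tail -5
python3 -m pendant '[[[0,0,-0.02,0,0,0,0.1],[0,0,-0.07,0,0,0,0.1],[0,0,-0.08,0,0,0,0.1],[0,0,-0.08,0,0,0,0.1],[0,0,-0.08,0,0,0,0.1]]]'|tail -5
python3 -m pendant '[[[-0.07,-0.07,0,0,0,0,0.1],[-0.07,-0.07,0,0,0,0,0.1],[-0.07,-0.07,0,0,0,0,0.1],[-0.07,-0.07,0,0,0,0,0.1],[0,0,0,0,0,0,0.1]]]'|tail -5
python3 - <<'E'
from wc import *
W,c,s=cloud("scene");cv2.imwrite("pics/s9.png",c["color"][:,:,::-1])
np.set_printoptions(precision=4,suppress=True)
for n,a in dict(jug=(.573,-.302,.17,.2),cork=(.471,-.29,.218,.24),knob=(.5016,.385,.115,.14),jar=(.68,.138,.105,.125)).items():
    m=(np.hypot(W[:,0]-a[0],W[:,1]-a[1])<.045)&(W[:,2]>a[2])&(W[:,2]<a[3]);Q=W[m];print(n,m.sum(),(Q.min(0)+Q.max(0))/2,Q[:,2].max())
import loc
loc.loc(.505,.345,3.5,.076,-.084,-.018,.02,.06);loc.loc(.517,-.3415,-6.9,.098,-.094,-.014,.02,.06)
E
```

```text
ee_pos: [0.5016, 0.3858, 0.1051]
ee_rot: [-0.09, 3.14, 0.0]
wrist_force: [0.8, -0.1, -0.1]
finger_gap: 0.497
gripper_force: 0.0
ee_pos: [0.5011, 0.3857, 0.2727]
ee_rot: [0.091, -3.14, -0.001]
wrist_force: [0.9, 0.0, -0.7]
finger_gap: 0.549
gripper_force: 0.0
ee_pos: [0.6347, 0.2646, 0.2691]
ee_rot: [-0.062, 3.136, -0.009]
wrist_force: [1.1, -1.8, -0.6]
finger_gap: 0.551
gripper_force: 0.0
jug 355 [ 0.5748 -0.3016  0.1789] 0.1876614774120713
cork 138 [ 0.4735 -0.2915  0.2245] 0.23097427265413872
knob 69 [0.5068 0.3859 0.1231] 0.1310199196311067
jar 757 [0.6809 0.139  0.1107] 0.11624687974591952
497 [-0.0643 -0.0778] [ 0.0512 -0.0247] 0.02 0.0496
873 [-0.0849 -0.0864] [ 0.072  -0.0242] 0.0201 0.0571
```

View pics/s9.png

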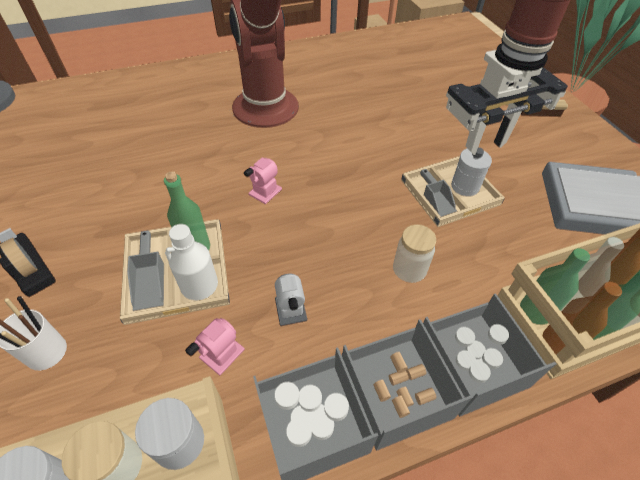

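Both kits are complete: scoop, jug and bottle in the large tray (scene (145,275), (190,265), (185,215)), scoop and canister in the small tray ((437,195), (472,172)). Jar and sharpener are unmoved, and the gripper is clear.

```bash
python3 -m pendant '[[[0,0,0,0,0,0,0.1],[0,0,0,0,0,0,0.1],[0,0,0,0,0,0,0.1],[0,0,0,0,0,0,0.1]]]'|head -2; python3 -c "
from plant import bot
print(bot.close_job())"
```

```text
clock: 45.43
ee_pos: [0.6252, 0.276, 0.2705]
the job is handed in; nothing more can be done
None
```

Both refill kits are made up and the job was handed in at about 45 s. A final camera check showed every item in its compartment with the jar and sharpener where they started, but `close_job()` returned no verdict.

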